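# Unhook the card tray from the desk organiser

### The job

Take the index-card tray out of the desk organiser and stand it flat in the middle of the desk pad. Its two side pins are caught behind the organiser's slotted front and its rear tongue is tucked under a bar, so raise the tray's front, leaning the tray back, and feel for the height at which the pins slip out through the slots while pulling only gently: never push or pull the tray hard (over 25 N) against the organiser. Keep the tray within 25 degrees of level so that no cards spill, set it down without dropping it, let go, and leave the other desk things alone.

Things in the scene. Friction and masses are not known exactly. Their poses are not given: they have to be found in the camera images.
- organiser: Dark wooden desk organiser with one bay, fixed; 193 deep, 168 wide, 67 high (mm). Origin on the desk under the bay's middle; x points into the bay, away from its open front, which faces the robot; y left, z up. The bay floor is 12 above the desk; back wall from x = 112. All of it is rigid.
- bay_front (a point): On the bay floor, midway between two upright aluminium side plates at the bay's front: 5 thick (2.5 either side of this point in x), |y| = 53 to 77. Each has a slot mouth 12 high, |y| = 53 to 71, a lip below and 40 of plate above. Their clamped height varies and is NOT measured: the mouths' lower edges, both alike, are 18 to 40 above this point. Axes as the organiser's.
- keeper (a point): Middle of the lower front edge of the steel keeper bar across the back of the bay: 32 above the bay floor, 88 behind the bay's middle; the bar runs 24 farther back. Axes as the organiser's.
- tray_center (a point): Centre of the tray's box, 25 above its underside: grey plastic, 130 long (x), 96 wide (y), 50 high, 0.3 to 0.45 kg. Cards to 44 high (index tabs to 54) fill the rear half. Axes as the organiser's when in the bay. To remove: lean it back about its rear lower edge (x = 65) so the front rises, draw the pins out through the mouths; after some 30 of pull (toward -x) all is clear to lift.
- tray_pins (a point): Midway between the tray's two square steel pins, which stand out 18 from its sides (to |y| = 66), 8 high, 6 thick in x, 45 in front of the tray's centre, 12 above its underside. With the tray on the bay floor they lie about 3.5 behind the side plates, below the mouths. Axes as the tray's.
- tray_tongue (a point): Rear end of the tray's flat tongue, mid-thickness, 100 behind the tray's centre, 23 above its underside. The tongue is 40 wide, 6 thick, 35 long from the box's rear wall; 12 of it lies under the keeper bar with 6 to spare above, so a straight lift is blocked. Axes as the tray's.
- tray_tab (a point): Middle of the grip tab on the tray's front wall: an upright flat plate 10 thick (tray's x), 44 wide (y), top 85 above the tray's underside and 35 above its rim. This point is 70 above the underside, 60 in front of the tray's centre. 35 or more is free before and behind it for fingers from above. Axes as the tray's.
- pad_top (a point): Middle of the top face of the desk pad, a dark flat mat 250 (x) by 220 (y), 4 thick, fixed to the desk. Axes along its sides, z up.
- tape_dispenser: Bystander: beige tape dispenser, 60 by 150 by 83 high, origin under its middle, long side along y.
- tumbler: Bystander: dark steel tumbler, 78 in diameter, 132 high, origin under its middle.
- stapler: Bystander: black stapler, 150 (x) by 36 by 52 high, origin under its middle.
There are look-alikes about, which are no part of the job. What is shaped like the organiser but purple is not meant.

How it is judged:
On the way, in this order (a step that is already met when the one before it is completed fails the run):
1. the tray is leant back, its front raised, while still inside the bay (angle between tray_center's own z axis and vertical above 0.04 rad and x of tray_center in the frame of organiser above -0.02 m and z of tray_center in the frame of organiser below 0.075 m), for 0.1 s.
2. the tray is out of the organiser (horizontal distance between tray_center and organiser above 0.15 m), for 0.1 s.
At the end, for the whole second after the job is handed in: The tray stands flat and at rest on the desk pad (tilt under 0.04 rad, underside on the pad within 4 mm), its centre within 45 mm of the pad's middle, and is released (horizontal distance between tray_center and pad_top below 0.045 m and angle between tray_center's own z axis and vertical below 0.04 rad and z of tray_center in the frame of pad_top between 0.021 and 0.029 m and linear speed of tray below 0.02 m/s); the robot touches nothing.
It fails at once if the tray is forced against the organiser's side plates, keeper bar or walls with more than 25 N (its floor does not count) (contact force between tray and organiser above 25 N).
It fails at once if the tray leans more than 0.45 rad (cards spill) (angle between tray_center's own z axis and vertical above 0.45 rad).
It fails at once if the tray is dropped: out of the organiser and untouched by the robot with its centre more than 15 mm above its height when standing on the pad (contact force between each of the fingers, the arm and tray below 0.05 N and z of tray_center in the frame of pad_top above 0.04 m and horizontal distance between tray_center and organiser above 0.1 m).
It fails at once if a bystander is moved more than 20 mm (distance of any of tape_dispenser, tumbler, stapler from where it was at the start of the episode above 0.02 m).
It also fails if it takes over 72 s, if anything falls off the work surface, if the arm or the gripper's body presses on something with over 40 N, if the wrist force passes 120 N, or if a joint passes its speed limit or range.

### The arm

A 6-joint arm with a two-finger parallel gripper is mounted at the origin on the work surface. World frame = base frame: x ahead of the robot, y to its left, z up, the work surface at z = 0. Lengths are in m, angles in rad, forces in N, time in s.
With the tool pointing down it reaches from about 0.3 to 0.875 m from the base axis. Payload 6.4 kg.
Tool frame: the origin (TCP) lies between the finger pads; the fingertips stand 11 mm ahead of it and the grasp point (between the pads) lies 8 mm behind it; z points along the fingers, y is the line along which they close (so a half turn about z gives the same grasp; the last joint's range is limited). The gripper opens to 85 mm and grips with 20 to 120 N. Pads are 22 mm wide; open, the fingers measure 114 mm over their backs; the gripper's body (76 mm by 85 mm) begins 54 mm behind the grasp point. The pads swing forward as they close: fully open they stand 13 mm farther back than shut.
Start: joints at [-1.452, 0.181, 1.607, -0, 1.354, -0.206], TCP at [0.184, -0.545, 0.242] pointing down, gripper open.
Joint ranges: [-2.99, 2.99], [-0.89, 2.07], [0.3, 2.58], [-1.14, 4.28], [0, 2.63], [-3.12, 3.12]. Speed limits (rad/s): [2.57, 2.57, 3.01, 3.14, 3.14, 3.14].

### API

Orientations are given as a unit quaternion [w, x, y, z].
In Python, from plant import bot gives the robot as it stands. The module is installed in compiled form; this text tells all that it offers.
- The arm moves only by the tool servo_tool, never from a script. Its argument "rows" is a list of rows, each a list of 3 entries, a list of its own where there are three numbers: the shift along the world's x, y, z scaled (see below), then the turn about the world's z scaled (see below), then the opening, from -1 (shut) to 1 (fully open), so that 0 is half open. In form: [[[x, y, z], yaw, gripper], ...]. A call has 1 to 8 rows; each row shifts and turns the commanded pose from where the row before left it; what a row does not reach is not made up. The controller multiplies each number of a shift by 0.04 m and each number of a turn by 4 degrees. A row lasts 1/10 s, in which the tool goes at most 50 mm and 8.59 degrees, less where a joint would pass 70% of its speed; a pose out of reach is approached as far as the arm can. A call with a number of a shift or a turn outside -1 to 1 is refused whole. A call with a gripper value outside its range is refused whole. The fingers move at their own pace and stop on an object; "squeeze" is the grip in N (left out, the last holds). Time passes only in rows, so rows that do not move let the fingers close. It gives the time, the measured TCP pose, the force, the opening and the grip force at its end, in the units of the state.
- bot.read_state(): the state, without advancing time (a new reading comes with each control period).
- bot.camera(name): name is "scene" or "top" or "wrist"; returns the picture (420x560x3 uint8, red, green, blue); there is no depth.
- bot.camera_info(name): a dict with "mtx" (3x3 intrinsics, pixels), "origin" and "attitude" of the camera in the world. Camera axes: x right, y down, z forward; pixel columns grow to the right and rows downward; lengths in m; the calibration is good to about 2 mm. A picture is of the moment at which its call begins: read the wrist's pose just before it. camera_info takes no time and is no camera call; for the wrist camera it gives the pose at the moment of the call.
- bot.hand_in(): hands the job in; it is judged then, once.
The state is a dict: "time_s": time; "joint_positions": joint angles; "joint_velocities": joint speeds; "joint_torque": joint torques, N m; "tcp_pos": TCP position; "eef_rot": TCP orientation; "ft_force": force on the tool from outside, world axes, zero at the start; "moment": the same for the moment, N m; "opening": finger opening in m; "finger_force": force on a finger pad.
Only numpy, scipy, OpenCV 4.12 (cv2) and the standard library are available. Lean on these libraries where they do the work, as an engineer would, in place of code of your own. Each camera call takes 0.05 s, during which the arm holds its last target. There are 200 camera calls.

## Working session

There is one attempt and no reset: what is moved stays moved. The work goes in short steps, Python scripts to look and compute and a tool call to move; the robot and the scene stay as the last step left them, time stands still between calls to the robot, and variables do not carry over. Pictures are saved under pics/ and viewed, at most 10 in all, crops included, and the job is handed in when it is done.

Besides the shell and the picture viewer there is one more tool, called after ">>>" by a JSON object that holds its "method" and its "body", one argument or row to a line. servo_tool: Moves the arm, as the interface text tells. Its arguments: {"type":"object","properties":{"rows":{"type":"array"},"squeeze":{"type":"number"}},"required":["rows"]}

```bash
mkdir -p pics; python3 - <<'E'
from plant import bot
import cv2
s=bot.read_state(); print({k:s[k] for k in('time_s','tcp_pos','eef_rot','opening','ft_force')})
for n in('top','scene'):
    im=bot.camera(n); cv2.imwrite(f'pics/{n}0.png',im[:,:,::-1]); i=bot.camera_info(n); print(n,i)
E
```

```text
{'time_s': 0.0, 'tcp_pos': array([ 0.18344788, -0.54438602,  0.24139533]), 'eef_rot': array([-8.76971009e-04,  9.86841549e-01,  1.61687927e-01,  5.29448069e-05]), 'opening': 0.08521298368757987, 'ft_force': array([-0.13739896, -0.73387504,  0.0170194 ])}
top {'mtx': array([[465.98893207,   0.        , 284.74833377],
       [  0.        , 465.98893207, 219.36135683],
       [  0.        ,   0.        ,   1.        ]]), 'origin': array([ 0.30747911, -0.00864208,  1.46700539]), 'attitude': array([ 0.05960799, -0.69726368,  0.71191085, -0.05876387])}
scene {'mtx': array([[440.63643758,   0.        , 283.5861088 ],
       [  0.        , 440.63643758, 204.31572904],
       [  0.        ,   0.        ,   1.        ]]), 'origin': array([1.17320022, 0.59177219, 1.1450971 ]), 'attitude': array([-0.13045414,  0.36817624,  0.86670194, -0.31025104])}
```

View pics/top0.png

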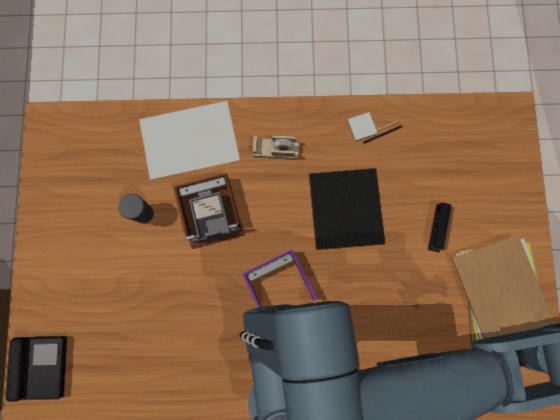

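View pics/scene0.png

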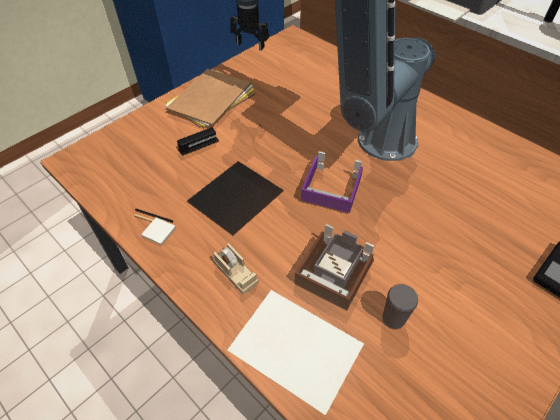

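The dark organiser is at top-view pixel (208,210), or (335,268) in the scene view. The purple look-alike is at (280,278), which is not meant. The pad is at (346,208); the brown folder at (500,295) and the white paper at (190,140) could be mistaken for it. Bystanders are the tumbler (137,209), the tape dispenser (277,148) and the stapler (440,227). I choose the dark organiser with the grey tray, and will check it in one close crop.

```bash
cat > h.py <<'E'
import numpy as np, cv2
from plant import bot
from scipy.spatial.transform import Rotation as R
def ray(info,uv):
    q=np.array(info['attitude']); r=R.from_quat(q[[1,2,3,0]]).as_matrix()
    d=r@np.linalg.inv(info['mtx'])@np.array([uv[0],uv[1],1.]); return np.array(info['origin']),d/np.linalg.norm(d)
def onz(info,uv,z):
    o,d=ray(info,uv); return o+d*(z-o[2])/d[2]
def proj(info,p):
    q=np.array(info['attitude']); r=R.from_quat(q[[1,2,3,0]]).as_matrix()
    c=info['mtx']@(r.T@(np.array(p)-info['origin'])); return c[:2]/c[2]
E
python3 - <<'E'
from h import *
t=cv2.imread('pics/top0.png'); s=cv2.imread('pics/scene0.png')
a=cv2.resize(t[168:258,165:250],(400,424),interpolation=cv2.INTER_CUBIC)
b=cv2.resize(s[218:310,290:378],(400,418),interpolation=cv2.INTER_CUBIC)
c=np.zeros((424,800,3),np.uint8); c[:,:400]=a; c[:418,400:]=b; cv2.imwrite('pics/crop1.png',c)
it=bot.camera_info('top')
def rect(box,mask,z,name):
    x0,y0,x1,y1=box; m=np.zeros(mask.shape,np.uint8); m[y0:y1,x0:x1]=mask[y0:y1,x0:x1]
    n,l,st,_=cv2.connectedComponentsWithStats(m); k=1+np.argmax(st[1:,4])
    ys,xs=np.where(l==k); P=np.array([onz(it,(x,y),z)[:2] for x,y in zip(xs,ys)],np.float32)
    r=cv2.minAreaRect(P); print(name,st[k],np.round(r[0],4),np.round(r[1],4),round(r[2],2)); print(np.round(cv2.boxPoints(r),3).tolist())
h=cv2.cvtColor(t,cv2.COLOR_BGR2HSV)
g=t.max(2)
rect((300,160,395,255),(g<60).astype(np.uint8),0.004,'pad')
wood=((h[:,:,1]>130)&(h[:,:,2]>85)).astype(np.uint8)
rect((165,165,250,255),1-wood,0.067,'org')
rect((110,185,160,230),1-wood,0.132,'tumbler')
rect((245,125,308,165),1-wood,0.083,'tape')
E
```

```text
pad [ 310  169   75   80 5080] [ 0.5878 -0.2067] [0.2455 0.2164] 3.69
[[0.4580000042915344, -0.10700000077486038], [0.47200000286102295, -0.3230000138282776], [0.7170000076293945, -0.3070000112056732], [0.703000009059906, -0.09099999815225601]]
org [ 176  175   70   72 3393] [0.5758 0.2199] [0.199  0.1817] 13.31
[[0.4580000042915344, 0.2849999964237213], [0.5, 0.10899999737739563], [0.6940000057220459, 0.15399999916553497], [0.6520000100135803, 0.3310000002384186]]
tumbler [118 194  36  29 755] [0.5716 0.4272] [0.1098 0.0737] 47.53
[[0.5070000290870667, 0.41200000047683716], [0.5619999766349792, 0.3619999885559082], [0.6359999775886536, 0.4429999887943268], [0.5809999704360962, 0.49300000071525574]]
tape [ 252  135   48   24 1015] [0.771  0.0146] [0.1457 0.0741] 88.76
[[0.7319999933242798, -0.05700000002980232], [0.8059999942779541, -0.05900000035762787], [0.8100000023841858, 0.08699999749660492], [0.7360000014305115, 0.08799999952316284]]
```

View pics/crop1.png

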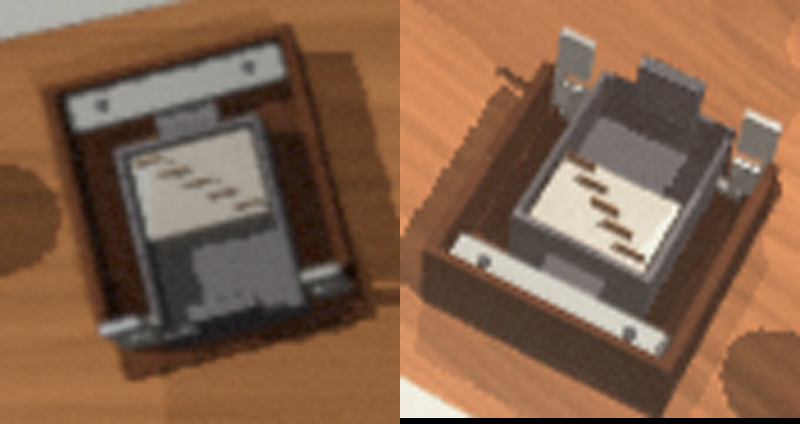

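The crop shows the dark wooden organiser with the grey tray, the cards to the rear, the aluminium plates in front and the keeper bar at the back. It is the right one, with a yaw of about 13°. I'm moving above the tab, turning the tool so it closes along the tray's x.

>>> {"method": "servo_tool", "body": {
  "rows": [
    [[0.3,0.78,0.3],0.88,1],
    [[0.3,0.78,0.3],0.88,1],
    [[0.3,0.78,0.3],0.88,1],
    [[0.3,0.78,0.3],0.88,1],
    [[0.3,0.78,0.2],0.88,1],
    [[0.3,0.78,0.1],0.88,1],
    [[0.3,0.78,0],0.88,1],
    [[0.3,0.78,0],0.88,1]
  ]
}}

```text
time_s: 0.9
tcp_pos: [0.2797, -0.2939, 0.3022]
eef_rot: [-0.0, 0.917, 0.398, 0.0]
ft_force: [0.7, -0.3, 0.5]
opening: 0.0854
finger_force: 0.0
```

>>> {"method": "servo_tool", "body": {
  "rows": [
    [[0.3,0.78,0],0.88,1],
    [[0.3,0.78,0],0.88,1],
    [[0.3,0.78,0],0.88,1],
    [[0.3,0.78,0],0.88,1],
    [[0.3,0.78,0],0.88,1],
    [[0.3,0.78,0],0.88,1],
    [[0.3,0.78,0],0.88,1],
    [[0.3,0.78,0],0.88,1]
  ]
}}

```text
time_s: 1.7
tcp_pos: [0.3756, -0.0443, 0.3021]
eef_rot: [0.0, 0.793, 0.609, 0.0]
ft_force: [-0.2, 0.2, -0.3]
opening: 0.0855
finger_force: 0.0
```

>>> {"method": "servo_tool", "body": {
  "rows": [
    [[0.3,0.78,0],0.88,1],
    [[0.3,0.78,0],0.88,1],
    [[0.3,0.78,0],0.88,1],
    [[0.3,0.78,0],0.88,1],
    [[0.3,0.78,0],0.88,1],
    [[0.3,0.78,0],0.88,1],
    [[0.3,0.78,0],0.88,1],
    [[0.3,0.78,0],0.88,1]
  ]
}}

```text
time_s: 2.5
tcp_pos: [0.4715, 0.2053, 0.3018]
eef_rot: [-0.0, 0.621, 0.784, -0.0]
ft_force: [0.9, -0.6, 0.1]
opening: 0.0852
finger_force: 0.0
```

>>> {"method": "servo_tool", "body": {
  "rows": [
    [[0,0,0],0,1],
    [[0,0,0],0,1]
  ]
}}

```text
time_s: 2.7
tcp_pos: [0.471, 0.2042, 0.3015]
eef_rot: [-0.0, 0.621, 0.783, -0.001]
ft_force: [-0.1, -0.2, 0.3]
opening: 0.0854
finger_force: 0.0
```

```bash
python3 - <<'E'
from h import *
i=bot.camera_info('wrist'); s=bot.read_state(); im=bot.camera('wrist'); cv2.imwrite('pics/w1.png',im[:,:,::-1])
np.save('w1.npy',np.array([i],dtype=object),allow_pickle=True)
print(i); print({k:s[k] for k in('time_s','tcp_pos','eef_rot','ft_force','joint_positions')})
it=bot.camera_info('top')
for n,p in dict(rl=(115,150),rr=(255,120),fl=(150,320),fr=(300,303)).items():
    print(n,onz(it,(165+p[0]/4.706,168+p[1]/4.706),.062).round(4))
E
```

```text
{'mtx': array([[327.13578988,   0.        , 277.16507013],
       [  0.        , 327.13578988, 209.74614592],
       [  0.        ,   0.        ,   1.        ]]), 'origin': array([0.45378837, 0.27883441, 0.43186565]), 'attitude': array([0.15012461, 0.98205682, 0.11293379, 0.01652172])}
{'time_s': 2.7, 'tcp_pos': array([0.47103288, 0.2041901 , 0.30153216]), 'eef_rot': array([-4.66566520e-04,  6.21491523e-01,  7.83420359e-01, -7.80930676e-04]), 'ft_force': array([-0.08098644, -0.16252222,  0.28906587]), 'joint_positions': array([ 1.77728807e-01, -3.52046016e-03,  1.68571436e+00, -3.34674272e-04,
        1.46118747e+00, -5.17397009e-02])}
rl [0.6123 0.283  0.062 ]
rr [0.6304 0.1913 0.062 ]
fl [0.4995 0.2588 0.062 ]
fr [0.5086 0.1619 0.062 ]
```

View pics/w1.png

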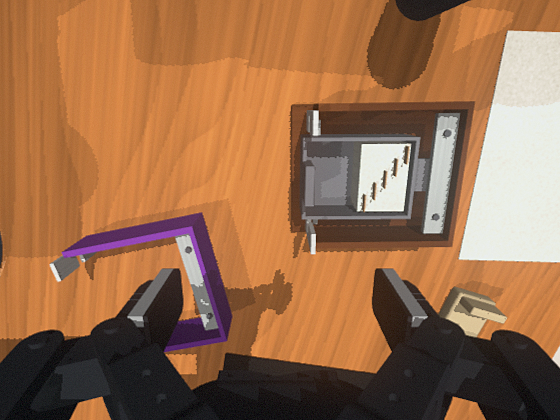

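The wrist view shows the organiser at (383,175) and the tray rim from about (303,138) to (418,217). The tab is near (308,186), with plates at (315,123) and (312,236). The gripper shadow and the purple decoy are lower left. One enlarged crop of this picture will give accurate corners.

```bash
python3 - <<'E'
import cv2
t=cv2.imread('pics/w1.png')
cv2.imwrite('pics/w1c.png',cv2.resize(t[95:255,285:480],None,fx=3.7,fy=3.7,interpolation=cv2.INTER_CUBIC))
E
```

```text
(no output)
```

View pics/w1c.png

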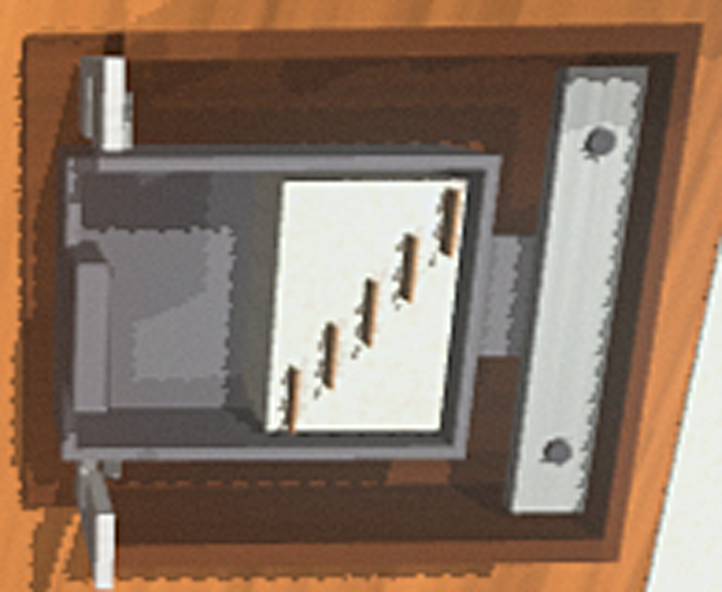

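The crop shows the rim corners at crop pixels (66,150), (500,158), (465,458) and (63,458), the tab's top face from (76,264) to (107,411), and the plate tops at x≈105–125 and 96–114. I'll cast these now.

```bash
python3 - <<'E'
from h import *
i=np.load('w1.npy',allow_pickle=True)[0]
f=lambda p,z: onz(i,(285+p[0]/3.7,95+p[1]/3.7),z)
rim=[f(p,.062) for p in((66,150),(500,158),(465,458),(63,458))]
print('rim',np.round(rim,4)); fl,rl,rr,fr=rim
print('len',np.linalg.norm(rl-fl),np.linalg.norm(rr-fr),'wid',np.linalg.norm(fl-fr),np.linalg.norm(rl-rr),'c',np.mean(rim,0))
for d in (rl-fl,rr-fr): print('yaw x',np.degrees(np.arctan2(d[1],d[0])))
for d in (fl-fr,rl-rr): print('yaw y',np.degrees(np.arctan2(-d[0],d[1])))
tab=[f(p,.097) for p in((76,264),(107,264),(107,411),(76,411))]
print('tab',np.round(tab,4),np.mean(tab,0))
for z in (.082,.093,.104):
    L=[f(p,z) for p in((104,57),(125,57),(130,150),(105,150))];Rr=[f(p,z) for p in((96,515),(114,515),(114,588),(96,588))]
    d=np.mean(L,0)-np.mean(Rr,0)
    print(z,'plates',np.mean(L,0),np.mean(Rr,0),'sep',np.linalg.norm(d),'yaw',np.degrees(np.arctan2(-d[0],d[1])))
k=[f(p,.062) for p in((562,67),(648,68),(583,513),(510,513))];print('keeper',np.round(k,4))
E
```

```text
rim [[0.4877 0.2562 0.062 ]
 [0.6148 0.2834 0.062 ]
 [0.6373 0.1912 0.062 ]
 [0.511  0.1617 0.062 ]]
len 0.1299808318441504 0.1297376545169586 wid 0.09732034121037782 0.09492499273578094 c [0.56268944 0.22314976 0.062     ]
yaw x 12.08116124173555
yaw x 13.136002586683766
yaw y 13.879373249033925
yaw y 13.76463897787304
tab [[0.4949 0.2289 0.097 ]
 [0.5033 0.2309 0.097 ]
 [0.5144 0.1896 0.097 ]
 [0.5057 0.1876 0.097 ]] [0.50456979 0.20924558 0.097     ]
0.082 plates [0.49630477 0.27279941 0.082     ] [0.52844251 0.14096662 0.082     ] sep 0.13569347037201848 yaw 13.700152229340063
0.093 plates [0.49496803 0.27298915 0.093     ] [0.52609534 0.14530127 0.093     ] sep 0.13142718077349924 yaw 13.700152229340034
0.104 plates [0.49363129 0.27317889 0.104     ] [0.52374816 0.14963592 0.104     ] sep 0.12716089117498003 yaw 13.700152229340024
keeper [[0.6232 0.3122 0.062 ]
 [0.6478 0.3177 0.062 ]
 [0.6815 0.182  0.062 ]
 [0.6583 0.1766 0.062 ]]
```

The measurements are consistent:
- Rim: 130×96 mm, as given.
- Yaw: 13.4°.
- Tray centre: (0.563, 0.223).
- Tab: (0.504, 0.209), matching the prediction.
- Plate tops: about 96 mm above the desk, so the mouths' lower edges are about 32 mm above the bay floor. I expect the pins to need about 26 mm of rise.

I'm descending on the tab with the fingers fore and aft.

>>> {"method": "servo_tool", "body": {
  "rows": [
    [[0.42,0.06,-0.5],0.08,1],
    [[0.42,0.06,-0.9],0,1],
    [[0,0,-0.9],0,1],
    [[0,0,-0.9],0,1],
    [[0,0,-0.9],0,1],
    [[0,0,-0.8],0,1],
    [[0,0,-0.4],0,1],
    [[0,0,-0.3],0,1]
  ]
}}

```text
time_s: 3.55
tcp_pos: [0.5042, 0.2072, 0.0769]
eef_rot: [-0.001, 0.621, 0.784, -0.001]
ft_force: [0.1, 0.8, -0.0]
opening: 0.0854
finger_force: 0.0
```

>>> {"method": "servo_tool", "body": {
  "rows": [
    [[0,0,0],0,1],
    [[0,0,0],0,-1],
    [[0,0,0],0,-1],
    [[0,0,0],0,-1],
    [[0,0,0],0,-1],
    [[0,0,0],0,-1],
    [[0,0,0],0,-1],
    [[0,0,0],0,-1]
  ],
  "squeeze": 20
}}

```text
time_s: 4.35
tcp_pos: [0.5051, 0.2087, 0.0788]
eef_rot: [0.0, 0.62, 0.785, 0.0]
ft_force: [-2.6, -0.1, 6.7]
opening: 0.0101
finger_force: 21.4
```

```bash
python3 - <<'E'
from h import *
s=bot.read_state(); print({k:np.round(s[k],3) for k in('time_s','tcp_pos','eef_rot','ft_force','moment','opening','finger_force')})
E
```

```text
{'time_s': np.float64(4.35), 'tcp_pos': array([0.505, 0.209, 0.079]), 'eef_rot': array([0.   , 0.62 , 0.785, 0.   ]), 'ft_force': array([-2.638, -0.098,  6.739]), 'moment': array([-0.105,  0.414,  0.066]), 'opening': np.float64(0.01), 'finger_force': np.float64(21.353)}
```

The tab is gripped, with the opening at 10.1 mm. I'll begin the lean gently, feeling the force.

>>> {"method": "servo_tool", "body": {
  "rows": [
    [[0.02,0.005,0.06],0,-1],
    [[0.02,0.005,0.06],0,-1],
    [[0.02,0.005,0.06],0,-1],
    [[0,0,0],0,-1]
  ],
  "squeeze": 20
}}

```text
time_s: 4.75
tcp_pos: [0.5076, 0.2093, 0.0854]
eef_rot: [-0.0, 0.62, 0.785, -0.0]
ft_force: [0.2, -0.1, -4.0]
opening: 0.0094
finger_force: 19.9
```

>>> {"method": "servo_tool", "body": {
  "rows": [
    [[0.02,0.005,0.05],0,-1],
    [[0.02,0.005,0.05],0,-1],
    [[0,0,0],0,-1]
  ]
}}

```text
time_s: 5.05
tcp_pos: [0.5084, 0.2095, 0.0889]
eef_rot: [-0.001, 0.62, 0.785, -0.001]
ft_force: [0.5, -0.0, -8.3]
opening: 0.0096
finger_force: 32.1
```

```bash
python3 - <<'E'
from h import *
s=bot.read_state(); print({k:np.round(s[k],3) for k in('time_s','tcp_pos','eef_rot','ft_force','moment','opening','finger_force')})
E
```

```text
{'time_s': np.float64(5.05), 'tcp_pos': array([0.508, 0.21 , 0.089]), 'eef_rot': array([-0.001,  0.62 ,  0.785, -0.001]), 'ft_force': array([ 0.545, -0.049, -8.314]), 'moment': array([-0.183,  0.765, -0.01 ]), 'opening': np.float64(0.01), 'finger_force': np.float64(32.105)}
```

>>> {"method": "servo_tool", "body": {
  "rows": [
    [[0.02,0.005,0.04],0,-1],
    [[0.02,0.005,0.04],0,-1],
    [[0,0,0],0,-1]
  ]
}}

```text
time_s: 5.35
tcp_pos: [0.5095, 0.2098, 0.092]
eef_rot: [-0.001, 0.62, 0.785, -0.001]
ft_force: [-2.3, -1.1, -9.6]
opening: 0.0098
finger_force: 44.7
```

```bash
python3 - <<'E'
from h import *
i=bot.camera_info('wrist');s=bot.read_state(); print({k:np.round(s[k],3) for k in('time_s','tcp_pos','eef_rot','ft_force','moment','opening','finger_force')})
im=bot.camera('wrist')[:,:,::-1]; cv2.imwrite('pics/w2.png',im)
E
```

```text
{'time_s': np.float64(5.35), 'tcp_pos': array([0.509, 0.21 , 0.092]), 'eef_rot': array([-0.001,  0.62 ,  0.785, -0.001]), 'ft_force': array([-2.28 , -1.111, -9.601]), 'moment': array([-0.406,  1.602,  0.006]), 'opening': np.float64(0.01), 'finger_force': np.float64(44.733)}
```

View pics/w2.png

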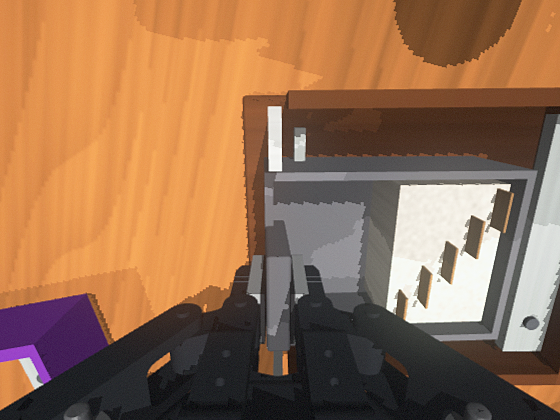

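The view shows the tray still nearly level in the fingers: the tab at (280,300) stays parallel to the pads and the moment is rising (1.6 N·m). Gripped fore and aft, the tab cannot pivot. I'll put the tray back down and regrip the tab by its sides (44 mm), so it can pivot about the closing axis.

>>> {"method": "servo_tool", "body": {
  "rows": [
    [[-0.03,-0.007,-0.07],0,-1],
    [[-0.03,-0.007,-0.07],0,-1],
    [[-0.03,-0.007,-0.07],0,-1],
    [[-0.03,-0.007,-0.07],0,-1],
    [[-0.02,-0.007,-0.06],0,-1],
    [[0,0,-0.02],0,-1],
    [[0,0,0],0,-1]
  ]
}}

```text
time_s: 6.1
tcp_pos: [0.5057, 0.2087, 0.079]
eef_rot: [0.0, 0.62, 0.785, 0.0]
ft_force: [-2.0, -1.2, 0.9]
opening: 0.0098
finger_force: 20.4
```

>>> {"method": "servo_tool", "body": {
  "rows": [
    [[0,0,0],0,1],
    [[0,0,0],0,1],
    [[0,0,0],0,1],
    [[0,0,0],0,1],
    [[0,0,0],0,1],
    [[0,0,0.4],0,1],
    [[0,0,0.6],0,1],
    [[0,0,0.8],0,1]
  ]
}}

```text
time_s: 6.9
tcp_pos: [0.5039, 0.2084, 0.1496]
eef_rot: [-0.001, 0.62, 0.785, -0.001]
ft_force: [1.1, -0.2, -0.2]
opening: 0.0852
finger_force: 0.0
```

>>> {"method": "servo_tool", "body": {
  "rows": [
    [[0,0,0.5],1,0.46],
    [[0,0,0.5],1,0.46],
    [[0,0,0],1,0.46],
    [[0,0,0],1,0.46],
    [[0,0,0],1,0.46],
    [[0,0,0],1,0.46],
    [[0,0,0],1,0.46],
    [[0,0,0],1,0.46]
  ]
}}

```text
time_s: 7.7
tcp_pos: [0.5051, 0.2087, 0.1903]
eef_rot: [0.0, 0.378, 0.926, 0.0]
ft_force: [0.6, 0.1, 0.6]
opening: 0.0624
finger_force: 0.0
```

>>> {"method": "servo_tool", "body": {
  "rows": [
    [[0,0,0],1,0.46],
    [[0,0,0],1,0.46],
    [[0,0,0],1,0.46],
    [[0,0,0],1,0.46],
    [[0,0,0],1,0.46],
    [[0,0,0],1,0.46],
    [[0,0,0],1,0.46],
    [[0,0,0],1,0.46]
  ]
}}

```text
time_s: 8.5
tcp_pos: [0.5051, 0.2087, 0.1903]
eef_rot: [0.0, 0.108, 0.994, -0.0]
ft_force: [1.0, 0.6, 0.8]
opening: 0.0625
finger_force: 0.0
```

>>> {"method": "servo_tool", "body": {
  "rows": [
    [[0,0,0],1,0.46],
    [[0,0,0],1,0.46],
    [[0,0,0],1,0.46],
    [[0,0,0],1,0.46],
    [[0,0,0],1,0.46],
    [[0,0,0],1,0.46],
    [[0,0,0],0.5,0.46],
    [[0,0,0],0,0.46]
  ]
}}

```text
time_s: 9.3
tcp_pos: [0.5051, 0.2087, 0.1902]
eef_rot: [0.0, -0.117, 0.993, 0.0]
ft_force: [0.3, 0.0, -0.0]
opening: 0.0627
finger_force: 0.0
```

```bash
python3 - <<'E'
from h import *
i=bot.camera_info('wrist');s=bot.read_state(); print({k:np.round(s[k],3) for k in('time_s','tcp_pos','eef_rot','ft_force','moment','opening','finger_force')}); print(i)
q=s['eef_rot'];m=R.from_quat(q[[1,2,3,0]]).as_matrix();print('tool y',np.degrees(np.arctan2(m[1,1],m[0,1])))
np.save('w3.npy',np.array([i],dtype=object),allow_pickle=True)
im=bot.camera('wrist')[:,:,::-1]; cv2.imwrite('pics/w3.png',im)
E
```

```text
{'time_s': np.float64(9.3), 'tcp_pos': array([0.505, 0.209, 0.19 ]), 'eef_rot': array([ 0.   , -0.117,  0.993,  0.   ]), 'ft_force': array([ 0.309,  0.013, -0.001]), 'moment': array([ 0.027,  0.004, -0.049]), 'opening': np.float64(0.063), 'finger_force': np.float64(0.0)}
{'mtx': array([[327.13578988,   0.        , 277.16507013],
       [  0.        , 327.13578988, 209.74614592],
       [  0.        ,   0.        ,   1.        ]]), 'origin': array([0.43080313, 0.1913107 , 0.32059813]), 'attitude': array([0.09363353, 0.61279334, 0.77567851, 0.11849022])}
tool y 103.41916730985328
```

View pics/w3.png

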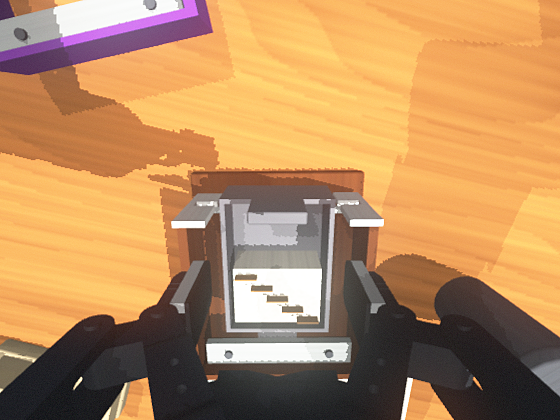

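The view shows the tab top at (250–306, 217), centred between the plates, whose outer top corners are at (173,226) and (383,223). Next is a quick check of the tab position, and of the plate height from their 154 mm spacing.

```bash
python3 - <<'E'
from h import *
i=np.load('w3.npy',allow_pickle=True)[0]
a,b=onz(i,(250,217),.097),onz(i,(306,217),.097);print('tab',(a+b)/2,np.linalg.norm(a-b))
for z in(.084,.090,.096,.102):
    a,b=onz(i,(173,226),z),onz(i,(383,223),z);print(z,np.linalg.norm(a-b),(a+b)/2)
E
```

```text
tab [0.50405114 0.20934577 0.097     ] 0.04038567544872633
0.084 0.16143432934909768 [0.51425535 0.21169177 0.084     ]
0.09 0.15734044255490842 [0.51213905 0.21117492 0.09      ]
0.096 0.15324655576071908 [0.51002275 0.21065806 0.096     ]
0.102 0.14915266896652984 [0.50790644 0.21014121 0.102     ]
```

Both views put the plate tops at about 95–96 mm, so the mouth's lower edge is about 31–32 mm above the floor, and the tab is where expected. Now the side grip.

>>> {"method": "servo_tool", "body": {
  "rows": [
    [[-0.02,0,-0.7],0,0.46],
    [[0,0,-0.8],0,0.46],
    [[0,0,-0.7],0,0.46],
    [[0,0,-0.4],0,0.46],
    [[0,0,-0.2],0,0.46],
    [[0,0,-0.12],0,0.46],
    [[0,0,0],0,0.46]
  ]
}}

```text
time_s: 10.05
tcp_pos: [0.5045, 0.2087, 0.0736]
eef_rot: [0.0, -0.117, 0.993, -0.0]
ft_force: [0.6, -0.3, 0.3]
opening: 0.0622
finger_force: 0.0
```

>>> {"method": "servo_tool", "body": {
  "rows": [
    [[0,0,0],0,-1],
    [[0,0,0],0,-1],
    [[0,0,0],0,-1],
    [[0,0,0],0,-1],
    [[0,0,0],0,-1]
  ],
  "squeeze": 20
}}

```text
time_s: 10.55
tcp_pos: [0.5052, 0.2088, 0.0746]
eef_rot: [0.001, -0.117, 0.993, 0.0]
ft_force: [-0.5, -1.1, 6.0]
opening: 0.0436
finger_force: 22.1
```

```bash
python3 - <<'E'
from h import *
s=bot.read_state(); print({k:np.round(s[k],3) for k in('time_s','tcp_pos','eef_rot','ft_force','moment','opening','finger_force')})
E
```

```text
{'time_s': np.float64(10.55), 'tcp_pos': array([0.505, 0.209, 0.075]), 'eef_rot': array([ 0.001, -0.117,  0.993,  0.   ]), 'ft_force': array([-0.516, -1.122,  5.989]), 'moment': array([-0.04 ,  0.161,  0.011]), 'opening': np.float64(0.044), 'finger_force': np.float64(22.121)}
```

>>> {"method": "servo_tool", "body": {
  "rows": [
    [[0.035,0.008,0.07],0,-1],
    [[0.035,0.008,0.07],0,-1],
    [[0.035,0.008,0.06],0,-1],
    [[0,0,0],0,-1]
  ]
}}

```text
time_s: 10.95
tcp_pos: [0.5084, 0.2096, 0.0814]
eef_rot: [-0.0, -0.117, 0.993, 0.0]
ft_force: [0.4, -0.3, -3.2]
opening: 0.0438
finger_force: 21.1
```

>>> {"method": "servo_tool", "body": {
  "rows": [
    [[0.04,0.01,0.06],0,-1],
    [[0.04,0.01,0.06],0,-1],
    [[0,0,0],0,-1]
  ]
}}

```text
time_s: 11.25
tcp_pos: [0.5122, 0.2105, 0.0867]
eef_rot: [0.0, -0.117, 0.993, 0.0]
ft_force: [0.2, 0.0, -2.8]
opening: 0.0439
finger_force: 21.0
```

```bash
cat > st.py <<'E'
from h import *
s=bot.read_state(); print({k:np.round(s[k],4).tolist() for k in('time_s','tcp_pos','ft_force','moment','opening','finger_force')})
c,sn=np.cos(np.radians(13.4)),np.sin(np.radians(13.4)); f=s['ft_force'];m=s['moment'];d=s['tcp_pos']-np.array([.5627,.2231,.0])
print('org: pos',np.round([c*d[0]+sn*d[1],-sn*d[0]+c*d[1],d[2]],4),'Fx,Fy,Fz',np.round([c*f[0]+sn*f[1],-sn*f[0]+c*f[1],f[2]],2),'My',round(-sn*m[0]+c*m[1],3))
E
python3 st.py
```

```text
{'time_s': 11.25, 'tcp_pos': [0.5122, 0.2105, 0.0867], 'ft_force': [0.1508, 0.0181, -2.8295], 'moment': [-0.098, 0.249, -0.0299], 'opening': 0.0439, 'finger_force': 21.0099}
org: pos [-0.0521 -0.0005  0.0867] Fx,Fy,Fz [ 0.15 -0.02 -2.83] My 0.265
```

The pivot works: Fz is about −2.8 N and the sideways forces are small. Continuing to a pin rise of about 25 mm.

>>> {"method": "servo_tool", "body": {
  "rows": [
    [[0.045,0.011,0.055],0,-1],
    [[0.045,0.011,0.055],0,-1],
    [[0.045,0.011,0.055],0,-1],
    [[0.045,0.011,0.05],0,-1],
    [[0,0,0],0,-1]
  ]
}}

```text
time_s: 11.75
tcp_pos: [0.5195, 0.2123, 0.0954]
eef_rot: [0.001, -0.117, 0.993, 0.0]
ft_force: [0.3, 0.5, -3.1]
opening: 0.0437
finger_force: 21.0
```

>>> {"method": "servo_tool", "body": {
  "rows": [
    [[0.05,0.012,0.05],0,-1],
    [[0.05,0.012,0.05],0,-1],
    [[0.05,0.012,0.05],0,-1],
    [[0,0,0],0,-1]
  ]
}}

```text
time_s: 12.15
tcp_pos: [0.5256, 0.2137, 0.1014]
eef_rot: [0.001, -0.117, 0.993, 0.0]
ft_force: [0.3, 0.3, -4.5]
opening: 0.0433
finger_force: 21.0
```

```bash
python3 st.py; python3 - <<'E'
from h import *
im=bot.camera('wrist')[:,:,::-1]; im2=bot.camera('scene')[:,:,::-1]
c=np.zeros((420,800,3),np.uint8);c[:,:450]=cv2.resize(im[100:410,110:442],(450,420));c[:,450:]=cv2.resize(im2[215:310,295:374],(350,420));cv2.imwrite('pics/w4.png',c)
E
```

```text
{'time_s': 12.15, 'tcp_pos': [0.5256, 0.2137, 0.1014], 'ft_force': [0.3266, 0.2503, -4.5311], 'moment': [-0.0504, 0.2054, -0.0039], 'opening': 0.0433, 'finger_force': 21.0068}
org: pos [-0.0383 -0.0005  0.1014] Fx,Fy,Fz [ 0.38  0.17 -4.53] My 0.211
```

View pics/w4.png

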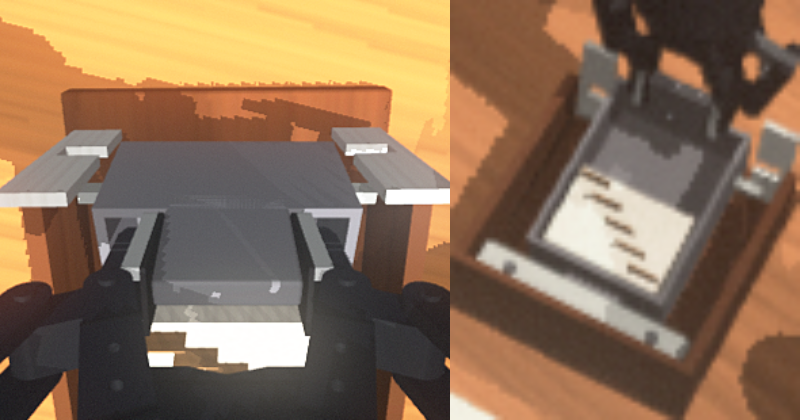

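The tray is leaning in the bay: its front wall and tab are raised, and the pins are visible behind the plates at about (90,192) and (365,197). Now I'll pull gently toward −x, feeling Fx.

>>> {"method": "servo_tool", "body": {
  "rows": [
    [[-0.05,-0.012,0],0,-1],
    [[-0.05,-0.012,0],0,-1],
    [[-0.05,-0.012,0],0,-1],
    [[-0.05,-0.012,0],0,-1],
    [[0,0,0],0,-1]
  ]
}}

```text
time_s: 12.75
tcp_pos: [0.5165, 0.2116, 0.1008]
eef_rot: [-0.0, -0.117, 0.993, -0.0]
ft_force: [-0.5, -0.6, -4.2]
opening: 0.0437
finger_force: 21.1
```

```bash
python3 st.py
```

```text
{'time_s': 12.75, 'tcp_pos': [0.5165, 0.2116, 0.1008], 'ft_force': [-0.4935, -0.5887, -4.2066], 'moment': [-0.0315, 0.2628, -0.0052], 'opening': 0.0437, 'finger_force': 21.0782}
org: pos [-0.0476 -0.0004  0.1008] Fx,Fy,Fz [-0.62 -0.46 -4.21] My 0.263
```

>>> {"method": "servo_tool", "body": {
  "rows": [
    [[-0.04,-0.009,0],0,-1],
    [[-0.03,-0.007,0],0,-1],
    [[0,0,0],0,-1]
  ]
}}

```text
time_s: 13.05
tcp_pos: [0.514, 0.211, 0.1009]
eef_rot: [0.0, -0.117, 0.993, -0.0]
ft_force: [0.6, 1.1, -4.1]
opening: 0.0437
finger_force: 21.1
```

```bash
python3 st.py
```

```text
{'time_s': 13.05, 'tcp_pos': [0.514, 0.211, 0.1009], 'ft_force': [0.6492, 1.1265, -4.1299], 'moment': [-0.0677, 0.2275, -0.0078], 'opening': 0.0437, 'finger_force': 21.079}
org: pos [-0.0502 -0.0005  0.1009] Fx,Fy,Fz [ 0.89  0.95 -4.13] My 0.237
```

>>> {"method": "servo_tool", "body": {
  "rows": [
    [[-0.04,-0.009,0],0,-1],
    [[-0.04,-0.009,0],0,-1],
    [[0,0,0],0,-1]
  ]
}}

```text
time_s: 13.35
tcp_pos: [0.5123, 0.2105, 0.1013]
eef_rot: [0.002, -0.117, 0.993, 0.0]
ft_force: [6.1, 1.4, -8.3]
opening: 0.0432
finger_force: 21.6
```

```bash
python3 st.py
```

```text
{'time_s': 13.35, 'tcp_pos': [0.5123, 0.2105, 0.1013], 'ft_force': [6.0589, 1.3932, -8.3251], 'moment': [0.3636, -0.8654, 0.3371], 'opening': 0.0432, 'finger_force': 21.5844}
org: pos [-0.052  -0.0005  0.1013] Fx,Fy,Fz [ 6.22 -0.05 -8.33] My -0.926
```

>>> {"method": "servo_tool", "body": {
  "rows": [
    [[-0.03,-0.007,0],0,-1],
    [[-0.03,-0.007,0],0,-1],
    [[0,0,0],0,-1]
  ]
}}

```text
time_s: 13.65
tcp_pos: [0.5105, 0.21, 0.1016]
eef_rot: [0.003, -0.117, 0.993, 0.0]
ft_force: [5.8, 1.1, -6.8]
opening: 0.0438
finger_force: 21.7
```

```bash
python3 st.py
```

```text
{'time_s': 13.65, 'tcp_pos': [0.5105, 0.21, 0.1016], 'ft_force': [5.8483, 1.0617, -6.8368], 'moment': [0.3135, -1.1916, 0.0739], 'opening': 0.0438, 'finger_force': 21.6553}
org: pos [-0.0538 -0.0006  0.1016] Fx,Fy,Fz [ 5.94 -0.32 -6.84] My -1.232
```

Contact at about 13 mm of pull: Fx is about 6 N, so the pins are against the plate and not in the mouths. I'll back off 4 mm and measure the raised front edge in a close crop.

>>> {"method": "servo_tool", "body": {
  "rows": [
    [[0.05,0.012,0],0,-1],
    [[0.05,0.012,0],0,-1],
    [[0,0,0],0,-1]
  ]
}}

```text
time_s: 13.95
tcp_pos: [0.5122, 0.2107, 0.1007]
eef_rot: [-0.001, -0.117, 0.993, -0.0]
ft_force: [0.1, -0.8, -4.6]
opening: 0.0436
finger_force: 22.0
```

```bash
python3 st.py; python3 - <<'E'
from h import *
i=bot.camera_info('wrist');np.save('w5.npy',np.array([i],dtype=object),allow_pickle=True)
im=bot.camera('wrist')[:,:,::-1]; cv2.imwrite('pics/w5full.png',im)
cv2.imwrite('pics/w5.png',cv2.resize(im[150:270,100:366+20],(800,336),interpolation=cv2.INTER_CUBIC)) 
E
```

```text
{'time_s': 13.95, 'tcp_pos': [0.5122, 0.2107, 0.1007], 'ft_force': [0.0864, -0.7913, -4.6139], 'moment': [-0.0659, 0.2162, -0.0058], 'opening': 0.0436, 'finger_force': 22.0403}
org: pos [-0.052  -0.0004  0.1007] Fx,Fy,Fz [-0.1  -0.79 -4.61] My 0.226
```

View pics/w5.png

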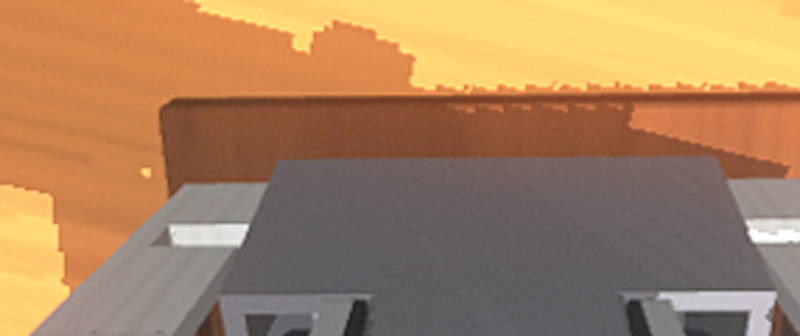

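The crop shows the front wall's lower edge at (281,159)–(713,157) and its rim corners at (220,295) and (775,292). The left mouth opens at (170–248, 226–246), with the bright lip top visible in it. I'll cast these rays onto the plate's front plane and use the 96 mm width.

```bash
python3 - <<'E'
from h import *
from scipy.optimize import brentq
i=np.load('w5.npy',allow_pickle=True)[0]
px=lambda p:(100+p[0]/2.797,150+p[1]/2.8)
c,s=np.cos(np.radians(13.4)),np.sin(np.radians(13.4))
def org(w): d=w-np.array([.5627,.2231,0]); return np.array([c*d[0]+s*d[1],-s*d[0]+c*d[1],d[2]])
def onx(p,X):
    o,d=ray(i,px(p)); a=org(o); b=org(o+d)-a; return a+b*(X-a[0])/b[0]
for X in(-.0568,-.0553,-.0583):
    print(X,'mouth lower outer/inner',onx((170,226),X).round(4),onx((248,226),X).round(4),'upper',onx((165,246),X).round(4),onx((240,246),X).round(4),'plate bottom',onx((185,183),X).round(4),onx((265,183),X).round(4))
def width(p,q,W=.096):
    g=lambda z:np.linalg.norm(onz(i,px(p),z)-onz(i,px(q),z))-W
    z=brentq(g,0,.2); return org(onz(i,px(p),z)),org(onz(i,px(q),z))
a=width((281,159),(713,157));b=width((220,295),(775,292))
A,B=np.mean(a,0),np.mean(b,0);print('bottom',A,'rim',B,'len',np.linalg.norm(B-A),'tilt',np.arctan2(B[0]-A[0],B[2]-A[2]))
for da in(-2,2):
    a=width((281-da,159),(713,157));print(da,np.mean(a,0))
E
```

```text
-0.0568 mouth lower outer/inner [-0.0568 -0.0709  0.0448] [-0.0568 -0.0539  0.0449] upper [-0.0568 -0.068   0.0563] [-0.0568 -0.0526  0.0563] plate bottom [-0.0568 -0.0773  0.015 ] [-0.0568 -0.0574  0.0151]
-0.0553 mouth lower outer/inner [-0.0553 -0.0724  0.0409] [-0.0553 -0.055   0.0409] upper [-0.0553 -0.0694  0.0526] [-0.0553 -0.0537  0.0526] plate bottom [-0.0553 -0.0789  0.0105] [-0.0553 -0.0586  0.0105]
-0.0583 mouth lower outer/inner [-0.0583 -0.0694  0.0487] [-0.0583 -0.0528  0.0488] upper [-0.0583 -0.0666  0.06  ] [-0.0583 -0.0515  0.06  ] plate bottom [-0.0583 -0.0756  0.0196] [-0.0583 -0.0562  0.0196]
bottom [-0.06965366  0.00027946  0.03639535] rim [-0.06026779  0.00027615  0.08651875] len 0.05099459805394579 tilt 0.1851114177659841
-2 [-0.0693813   0.0005041   0.03548931]
2 [-6.99235075e-02  5.68864034e-05  3.72930443e-02]
```

The mouth spans z≈0.043–0.056, while the pin centre is at about 0.0445 (tilt 0.187). The pins are therefore about 5 mm too low for the mouth's middle (0.0495), so I'll lean 5 mm more and pull again.

>>> {"method": "servo_tool", "body": {
  "rows": [
    [[0.055,0.013,0.06],0,-1],
    [[0.055,0.013,0.06],0,-1],
    [[0,0,0],0,-1]
  ]
}}

```text
time_s: 14.3
tcp_pos: [0.5176, 0.2119, 0.1063]
eef_rot: [0.001, -0.117, 0.993, 0.0]
ft_force: [0.7, -0.3, -4.4]
opening: 0.0435
finger_force: 22.0
```

>>> {"method": "servo_tool", "body": {
  "rows": [
    [[-0.05,-0.012,0],0,-1],
    [[-0.05,-0.012,0],0,-1],
    [[-0.05,-0.012,0],0,-1],
    [[0,0,0],0,-1]
  ]
}}

```text
time_s: 14.7
tcp_pos: [0.5103, 0.2103, 0.1055]
eef_rot: [-0.0, -0.117, 0.993, -0.0]
ft_force: [0.4, -0.7, -4.4]
opening: 0.0435
finger_force: 22.0
```

```bash
python3 st.py
```

```text
{'time_s': 14.7, 'tcp_pos': [0.5103, 0.2103, 0.1055], 'ft_force': [0.4474, -0.654, -4.3565], 'moment': [-0.0628, 0.2417, 0.0256], 'opening': 0.0435, 'finger_force': 22.0106}
org: pos [-0.0539 -0.0004  0.1055] Fx,Fy,Fz [ 0.28 -0.74 -4.36] My 0.25
```

>>> {"method": "servo_tool", "body": {
  "rows": [
    [[-0.04,-0.009,0],0,-1],
    [[-0.04,-0.009,0],0,-1],
    [[0,0,0],0,-1]
  ]
}}

```text
time_s: 15.0
tcp_pos: [0.5074, 0.2096, 0.1056]
eef_rot: [-0.0, -0.117, 0.993, -0.0]
ft_force: [-0.3, -0.0, -3.8]
opening: 0.0438
finger_force: 22.0
```

```bash
python3 st.py
```

```text
{'time_s': 15.0, 'tcp_pos': [0.5074, 0.2096, 0.1056], 'ft_force': [-0.2596, -0.0021, -3.7754], 'moment': [-0.0932, 0.303, 0.0086], 'opening': 0.0438, 'finger_force': 22.0093}
org: pos [-0.0569 -0.0004  0.1056] Fx,Fy,Fz [-0.25  0.06 -3.78] My 0.316
```

Past the earlier blocking point with no force: the pins are entering the mouths. I'll keep pulling gently.

>>> {"method": "servo_tool", "body": {
  "rows": [
    [[-0.04,-0.009,0],0,-1],
    [[-0.04,-0.009,0],0,-1],
    [[-0.04,-0.009,0],0,-1],
    [[0,0,0],0,-1]
  ]
}}

```text
time_s: 15.4
tcp_pos: [0.5026, 0.2085, 0.1056]
eef_rot: [-0.0, -0.117, 0.993, -0.0]
ft_force: [-1.1, -0.3, -4.3]
opening: 0.0437
finger_force: 22.0
```

```bash
python3 st.py
```

```text
{'time_s': 15.4, 'tcp_pos': [0.5026, 0.2085, 0.1056], 'ft_force': [-1.1057, -0.2555, -4.2963], 'moment': [-0.024, 0.2227, -0.0209], 'opening': 0.0437, 'finger_force': 22.0098}
org: pos [-0.0619 -0.0003  0.1056] Fx,Fy,Fz [-1.13  0.01 -4.3 ] My 0.222
```

>>> {"method": "servo_tool", "body": {
  "rows": [
    [[-0.04,-0.009,0],0,-1],
    [[-0.04,-0.009,0],0,-1],
    [[-0.04,-0.009,0],0,-1],
    [[0,0,0],0,-1]
  ]
}}

```text
time_s: 15.8
tcp_pos: [0.4978, 0.2074, 0.1057]
eef_rot: [-0.0, -0.117, 0.993, -0.0]
ft_force: [0.3, 0.8, -4.7]
opening: 0.0434
finger_force: 22.0
```

```bash
python3 st.py
```

```text
{'time_s': 15.8, 'tcp_pos': [0.4978, 0.2074, 0.1057], 'ft_force': [0.3016, 0.7672, -4.705], 'moment': [-0.0472, 0.3308, 0.0275], 'opening': 0.0434, 'finger_force': 22.0104}
org: pos [-0.0667 -0.0002  0.1057] Fx,Fy,Fz [ 0.47  0.68 -4.7 ] My 0.333
```

The pins are through, about 30 mm of pull with no resistance. Pull 16 mm more, tighten the grip, then lift straight up.

>>> {"method": "servo_tool", "body": {
  "rows": [
    [[-0.1,-0.024,0],0,-1],
    [[-0.1,-0.024,0],0,-1],
    [[-0.1,-0.024,0],0,-1],
    [[-0.1,-0.024,0],0,-1],
    [[0,0,0],0,-1]
  ]
}}

```text
time_s: 16.3
tcp_pos: [0.4813, 0.2035, 0.1056]
eef_rot: [-0.0, -0.117, 0.993, -0.0]
ft_force: [-0.7, -0.8, -4.4]
opening: 0.0438
finger_force: 22.0
```

>>> {"method": "servo_tool", "body": {
  "rows": [
    [[0,0,0],0,-1],
    [[0,0,0],0,-1],
    [[0,0,0.1],0,-1],
    [[0,0,0.1],0,-1],
    [[0,0,0.1],0,-1],
    [[0,0,0],0,-1]
  ],
  "squeeze": 100
}}

```text
time_s: 16.9
tcp_pos: [0.4828, 0.2038, 0.1187]
eef_rot: [0.001, -0.117, 0.993, 0.0]
ft_force: [-0.5, 0.1, -5.0]
opening: 0.0424
finger_force: 101.6
```

```bash
python3 st.py; python3 - <<'E'
from h import *
i=bot.camera_info('wrist');np.save('w6.npy',np.array([i],dtype=object),allow_pickle=True)
w=bot.camera('wrist')[:,:,::-1];im2=bot.camera('scene')[:,:,::-1]; cv2.imwrite('pics/w6w.png',w);cv2.imwrite('pics/w6s.png',im2)
c=np.zeros((420,800,3),np.uint8);c[:,:400]=cv2.resize(w[100:320,170:380],(400,420));c[:,400:]=cv2.resize(im2[200:320,285:400],(400,420));cv2.imwrite('pics/w6.png',c)
E
```

```text
{'time_s': 16.9, 'tcp_pos': [0.4828, 0.2038, 0.1187], 'ft_force': [-0.467, 0.0999, -4.9879], 'moment': [-0.1035, 0.2744, 0.0074], 'opening': 0.0424, 'finger_force': 101.6073}
org: pos [-0.0822 -0.0003  0.1187] Fx,Fy,Fz [-0.43  0.21 -4.99] My 0.291
```

My and Fz are steady at about 0.29 N·m and −4.5 N: the tray hangs in the 100 N grip without slipping. Lifting to carry height.

>>> {"method": "servo_tool", "body": {
  "rows": [
    [[-0.05,0,0.3],0,-1],
    [[-0.05,0,0.5],0,-1],
    [[-0.05,0,0.6],0,-1],
    [[0,0,0.6],0,-1],
    [[0,0,0.6],0,-1],
    [[0,0,0.5],0,-1],
    [[0,0,0.3],0,-1],
    [[0,0,0.1],0,-1]
  ]
}}

```text
time_s: 17.8
tcp_pos: [0.4767, 0.2037, 0.2595]
eef_rot: [0.001, -0.117, 0.993, 0.0]
ft_force: [0.2, -0.1, -3.5]
opening: 0.0419
finger_force: 101.9
```

```bash
python3 st.py; python3 - <<'E'
from h import *
i=bot.camera_info('wrist');np.save('w6.npy',np.array([i],dtype=object),allow_pickle=True)
w=bot.camera('wrist')[:,:,::-1]; cv2.imwrite('pics/w6w.png',w)
print(i['origin']-bot.read_state()['tcp_pos'])
cv2.imwrite('pics/w6.png',cv2.resize(w[110:380,90:460],(740,540),interpolation=cv2.INTER_CUBIC))
E
```

```text
{'time_s': 17.8, 'tcp_pos': [0.4767, 0.2037, 0.2595], 'ft_force': [0.1615, -0.0823, -3.5425], 'moment': [-0.0681, 0.2404, 0.0187], 'opening': 0.0419, 'finger_force': 101.9003}
org: pos [-0.0882  0.0011  0.2595] Fx,Fy,Fz [ 0.14 -0.12 -3.54] My 0.25
[-0.07444379 -0.01733371  0.1306323 ]
```

View pics/w6.png

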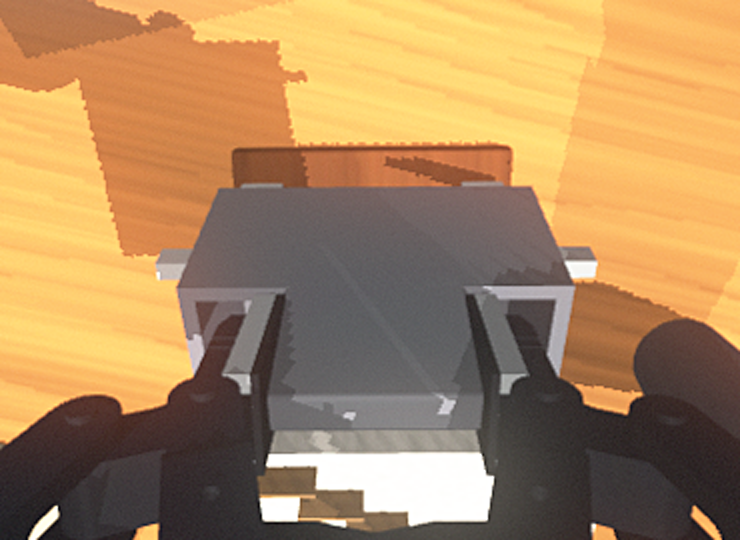

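The tray is out and level sideways. The pins are visible at (170,265) and (580,262), the front wall's lower edge at (220–531,187), and the rim at (178–575,287). I'll compute the tilt.

```bash
python3 - <<'E'
from h import *
from scipy.optimize import brentq
i=np.load('w6.npy',allow_pickle=True)[0]; px=lambda p:(90+p[0]/2,110+p[1]/2)
c,s=np.cos(np.radians(13.4)),np.sin(np.radians(13.4)); T=np.array([.4767,.2037,.2595])
def rel(w): d=w-T; return np.array([c*d[0]+s*d[1],-s*d[0]+c*d[1],d[2]])
def width(p,q):
    z=brentq(lambda z:np.linalg.norm(onz(i,px(p),z)-onz(i,px(q),z))-.096,.1,.33); return (rel(onz(i,px(p),z))+rel(onz(i,px(q),z)))/2
A=width((220,187),(531,187));B=width((178,288),(575,287));t=np.arctan2(B[0]-A[0],B[2]-A[2])
print(A,B,np.linalg.norm(B-A),'tilt',t)
print('rear lower edge rel tcp',A+.13*np.array([np.cos(t),0,-np.sin(t)]))
E
```

```text
[-0.01949121  0.00073749 -0.06357373] [-0.00870088  0.00089281 -0.01428343] 0.05045779954290863 tilt 0.2155140295790003
rear lower edge rel tcp [ 0.10750145  0.00073749 -0.09137418]
```

The tilt is 0.216 rad, and the rear lower edge is 107 mm behind and 91 mm below the TCP. Touchdown needs the TCP at (0.547, −0.217, 0.095). Carrying across.

>>> {"method": "servo_tool", "body": {
  "rows": [
    [[0.05,-0.3,0],0,-1],
    [[0.08,-0.5,0],0,-1],
    [[0.12,-0.7,0],0,-1],
    [[0.13,-0.8,0],0,-1],
    [[0.13,-0.8,0],0,-1],
    [[0.13,-0.8,0],0,-1],
    [[0.13,-0.8,0],0,-1],
    [[0.13,-0.8,0],0,-1]
  ]
}}

```text
time_s: 18.65
tcp_pos: [0.5112, -0.0183, 0.2561]
eef_rot: [-0.001, -0.117, 0.993, 0.0]
ft_force: [0.4, 0.3, -4.1]
opening: 0.0427
finger_force: 102.2
```

>>> {"method": "servo_tool", "body": {
  "rows": [
    [[0.13,-0.8,0],0,-1],
    [[0.13,-0.8,0],0,-1],
    [[0.13,-0.8,0],0,-1],
    [[0.13,-0.8,0],0,-1],
    [[0.12,-0.7,0],0,-1],
    [[0.08,-0.5,0],0,-1],
    [[0.07,-0.4,0],0,-1],
    [[0.03,-0.2,0],0,-1]
  ]
}}

```text
time_s: 19.45
tcp_pos: [0.5447, -0.2176, 0.2569]
eef_rot: [-0.001, -0.116, 0.993, 0.0]
ft_force: [-0.2, 0.0, -4.1]
opening: 0.0417
finger_force: 102.3
```

>>> {"method": "servo_tool", "body": {
  "rows": [
    [[0,0,0],0,-1],
    [[0,0,-0.5],0,-1],
    [[0,0,-0.8],0,-1],
    [[0,0,-0.8],0,-1],
    [[0,0,-0.7],0,-1],
    [[0,0,-0.5],0,-1],
    [[0,0,-0.3],0,-1],
    [[0,0,0],0,-1]
  ]
}}

```text
time_s: 20.25
tcp_pos: [0.5439, -0.2147, 0.112]
eef_rot: [-0.001, -0.117, 0.993, 0.001]
ft_force: [-0.0, 0.5, -3.8]
opening: 0.0422
finger_force: 102.2
```

```bash
python3 st.py
```

```text
{'time_s': 20.25, 'tcp_pos': [0.5439, -0.2147, 0.112], 'ft_force': [-0.0319, 0.4653, -3.8029], 'moment': [-0.023, 0.3107, -0.0602], 'opening': 0.0422, 'finger_force': 102.2299}
org: pos [-0.1198 -0.4215  0.112 ] Fx,Fy,Fz [ 0.08  0.46 -3.8 ] My 0.308
```

>>> {"method": "servo_tool", "body": {
  "rows": [
    [[0.03,0,-0.12],0,-1],
    [[0.03,-0.03,-0.1],0,-1],
    [[0,-0.02,-0.1],0,-1],
    [[0,0,-0.06],0,-1],
    [[0,0,-0.04],0,-1],
    [[0,0,0],0,-1]
  ],
  "squeeze": 30
}}

```text
time_s: 20.85
tcp_pos: [0.5471, -0.2184, 0.0967]
eef_rot: [-0.0, -0.117, 0.993, 0.0]
ft_force: [-0.1, 0.3, -4.6]
opening: 0.0418
finger_force: 102.3
```

```bash
python3 st.py
```

```text
{'time_s': 20.85, 'tcp_pos': [0.5471, -0.2184, 0.0967], 'ft_force': [-0.0543, 0.2802, -4.6175], 'moment': [-0.0721, 0.2657, 0.0338], 'opening': 0.0418, 'finger_force': 102.3237}
org: pos [-0.1174 -0.4258  0.0967] Fx,Fy,Fz [ 0.01  0.29 -4.62] My 0.275
```

>>> {"method": "servo_tool", "body": {
  "rows": [
    [[0,0,-0.04],0,-1],
    [[-0.05,-0.012,-0.06],0,-1],
    [[-0.05,-0.012,-0.06],0,-1],
    [[0,0,0],0,-1]
  ]
}}

```text
time_s: 21.25
tcp_pos: [0.5442, -0.2195, 0.0913]
eef_rot: [0.001, -0.117, 0.993, -0.0]
ft_force: [1.3, 2.3, 0.6]
opening: 0.0424
finger_force: 102.9
```

```bash
python3 st.py
```

```text
{'time_s': 21.25, 'tcp_pos': [0.5442, -0.2195, 0.0913], 'ft_force': [1.307, 2.3007, 0.5733], 'moment': [0.514, -0.656, 0.1967], 'opening': 0.0424, 'finger_force': 102.8988}
org: pos [-0.1206 -0.4263  0.0913] Fx,Fy,Fz [1.8  1.94 0.57] My -0.757
```

The rear edge has touched down. I'll ease the grip slightly so the tray can pivot down.

>>> {"method": "servo_tool", "body": {
  "rows": [
    [[0,0,0],0,0.01],
    [[0,0,0],0,0.01]
  ],
  "squeeze": 20
}}

```text
time_s: 21.45
tcp_pos: [0.5441, -0.2195, 0.0911]
eef_rot: [0.001, -0.117, 0.993, -0.0]
ft_force: [1.6, 1.4, 0.4]
opening: 0.0432
finger_force: 41.7
```

```bash
python3 st.py
```

```text
{'time_s': 21.45, 'tcp_pos': [0.5441, -0.2195, 0.0911], 'ft_force': [1.649, 1.3623, 0.4409], 'moment': [0.2865, -0.788, 0.0633], 'opening': 0.0432, 'finger_force': 41.743}
org: pos [-0.1207 -0.4263  0.0911] Fx,Fy,Fz [1.92 0.94 0.44] My -0.833
```

>>> {"method": "servo_tool", "body": {
  "rows": [
    [[0,0,0],0,0.018],
    [[-0.04,-0.01,-0.06],0,0.018],
    [[-0.04,-0.01,-0.06],0,0.018],
    [[-0.04,-0.01,-0.06],0,0.018],
    [[0,0,0],0,0.018]
  ]
}}

```text
time_s: 21.95
tcp_pos: [0.5375, -0.2208, 0.0828]
eef_rot: [-0.001, -0.117, 0.993, 0.0]
ft_force: [-3.7, -2.0, 3.2]
opening: 0.0437
finger_force: 25.8
```

```bash
python3 st.py
```

```text
{'time_s': 21.95, 'tcp_pos': [0.5375, -0.2208, 0.0828], 'ft_force': [-3.725, -1.9732, 3.1757], 'moment': [-0.2894, 0.3777, -0.0219], 'opening': 0.0437, 'finger_force': 25.7804}
org: pos [-0.1274 -0.426   0.0828] Fx,Fy,Fz [-4.08 -1.06  3.18] My 0.435
```

>>> {"method": "servo_tool", "body": {
  "rows": [
    [[-0.06,-0.014,-0.05],0,0.018],
    [[-0.04,-0.01,-0.05],0,0.018],
    [[-0.04,-0.01,-0.05],0,0.018],
    [[0,0,0],0,0.018]
  ]
}}

```text
time_s: 22.35
tcp_pos: [0.5329, -0.2217, 0.0768]
eef_rot: [0.0, -0.117, 0.993, 0.0]
ft_force: [1.3, 0.8, -0.5]
opening: 0.0435
finger_force: 25.3
```

```bash
python3 st.py
```

```text
{'time_s': 22.35, 'tcp_pos': [0.5329, -0.2217, 0.0768], 'ft_force': [1.2734, 0.7958, -0.5207], 'moment': [0.0719, -0.5104, -0.0307], 'opening': 0.0435, 'finger_force': 25.3278}
org: pos [-0.1321 -0.4258  0.0768] Fx,Fy,Fz [ 1.42  0.48 -0.52] My -0.513
```

>>> {"method": "servo_tool", "body": {
  "rows": [
    [[-0.03,-0.007,-0.05],0,0.018],
    [[-0.03,-0.007,-0.05],0,0.018],
    [[-0.025,-0.006,-0.04],0,0.018],
    [[0,0,0],0,0.018]
  ]
}}

```text
time_s: 22.75
tcp_pos: [0.5293, -0.2226, 0.0714]
eef_rot: [-0.0, -0.117, 0.993, 0.0]
ft_force: [-0.0, 0.5, -0.7]
opening: 0.0437
finger_force: 25.4
```

```bash
python3 st.py
```

```text
{'time_s': 22.75, 'tcp_pos': [0.5293, -0.2226, 0.0714], 'ft_force': [-0.0159, 0.4666, -0.6896], 'moment': [0.1378, -0.342, 0.0745], 'opening': 0.0437, 'finger_force': 25.3897}
org: pos [-0.1358 -0.4259  0.0714] Fx,Fy,Fz [ 0.09  0.46 -0.69] My -0.365
```

>>> {"method": "servo_tool", "body": {
  "rows": [
    [[-0.02,-0.005,-0.04],0,0.018],
    [[0,0,-0.03],0,0.018],
    [[0,0,0],0,0.018]
  ]
}}

```text
time_s: 23.05
tcp_pos: [0.5278, -0.223, 0.0687]
eef_rot: [-0.001, -0.117, 0.993, 0.0]
ft_force: [-5.0, -1.4, 3.3]
opening: 0.0438
finger_force: 25.8
```

```bash
python3 st.py
```

```text
{'time_s': 23.05, 'tcp_pos': [0.5278, -0.223, 0.0687], 'ft_force': [-5.0434, -1.3737, 3.3326], 'moment': [-0.0998, 0.4771, 0.0614], 'opening': 0.0438, 'finger_force': 25.8109}
org: pos [-0.1373 -0.4259  0.0687] Fx,Fy,Fz [-5.22 -0.17  3.33] My 0.487
```

>>> {"method": "servo_tool", "body": {
  "rows": [
    [[-0.03,-0.007,-0.03],0,0.018],
    [[0,0,0],0,0.018]
  ]
}}

```text
time_s: 23.25
tcp_pos: [0.5272, -0.2232, 0.0676]
eef_rot: [-0.0, -0.117, 0.993, 0.0]
ft_force: [-3.4, -0.4, 1.7]
opening: 0.0439
finger_force: 25.8
```

```bash
python3 st.py
```

```text
{'time_s': 23.25, 'tcp_pos': [0.5272, -0.2232, 0.0676], 'ft_force': [-3.3953, -0.3765, 1.6816], 'moment': [0.0593, 0.2436, 0.1185], 'opening': 0.0439, 'finger_force': 25.7653}
org: pos [-0.1379 -0.4259  0.0676] Fx,Fy,Fz [-3.39  0.42  1.68] My 0.223
```

>>> {"method": "servo_tool", "body": {
  "rows": [
    [[-0.01,-0.003,-0.03],0,0.018],
    [[0,0,0],0,0.018]
  ]
}}

```text
time_s: 23.45
tcp_pos: [0.5272, -0.2233, 0.0673]
eef_rot: [-0.0, -0.117, 0.993, 0.0]
ft_force: [-5.6, 1.9, 9.3]
opening: 0.0434
finger_force: 26.1
```

```bash
python3 st.py
```

```text
{'time_s': 23.45, 'tcp_pos': [0.5272, -0.2233, 0.0673], 'ft_force': [-5.5887, 1.8516, 9.3419], 'moment': [0.3853, 0.6265, 0.0475], 'opening': 0.0434, 'finger_force': 26.1109}
org: pos [-0.138  -0.426   0.0673] Fx,Fy,Fz [-5.01  3.1   9.34] My 0.52
```

Fz jumped to 9 N while z stopped, so the front is down. Release and retreat straight up.

>>> {"method": "servo_tool", "body": {
  "rows": [
    [[0,0,0.02],0,0.1],
    [[0,0,0],0,0.3],
    [[0,0,0],0,0.6],
    [[0,0,0],0,0.6],
    [[0,0,0],0,0.6],
    [[0,0,0.3],0,0.6],
    [[0,0,0.6],0,0.6],
    [[0,0,0.8],0,0.6]
  ]
}}

```text
time_s: 24.25
tcp_pos: [0.5262, -0.2227, 0.1353]
eef_rot: [-0.001, -0.117, 0.993, 0.001]
ft_force: [1.1, -0.4, 0.3]
opening: 0.0687
finger_force: 0.0
```

>>> {"method": "servo_tool", "body": {
  "rows": [
    [[0,0,0.8],0,0.6],
    [[0,0,0.8],0,0.6],
    [[0,0,0.8],0,0.6],
    [[-0.5,0,0.6],0,0.6],
    [[-0.5,0,0.4],0,0.6],
    [[-0.5,0,0],0,0.6],
    [[0,0,0],0,0.6],
    [[0,0,0],0,0.6]
  ]
}}

```text
time_s: 25.05
tcp_pos: [0.4673, -0.2234, 0.2721]
eef_rot: [0.001, -0.116, 0.993, -0.0]
ft_force: [0.1, 0.4, -0.4]
opening: 0.0684
finger_force: 0.0
```

```bash
python3 st.py; python3 - <<'E'
from h import *
t0=cv2.imread('pics/top0.png');i=bot.camera_info('wrist')
w=bot.camera('wrist')[:,:,::-1];im=bot.camera('top')[:,:,::-1];cv2.imwrite('pics/end.png',im);cv2.imwrite('pics/endw.png',w);np.save('we.npy',np.array([i],dtype=object),allow_pickle=True)
# cards: bright low-saturation blob in wrist view; top face about z=.004+.044
h=cv2.cvtColor(np.ascontiguousarray(w),cv2.COLOR_BGR2HSV)
m=((h[:,:,1]<45)&(h[:,:,2]>200)).astype(np.uint8)
n,l,st,_=cv2.connectedComponentsWithStats(m)
for k in sorted(range(1,n),key=lambda k:-st[k,4])[:3]:
    ys,xs=np.where(l==k);P=np.array([onz(i,(x,y),.048)[:2] for x,y in zip(xs,ys)],np.float32);r=cv2.minAreaRect(P);print(st[k],np.round(r[0],4),np.round(r[1],4),r[2])
for b,n in(((110,185,160,230),'tumbler'),((245,125,308,165),'tape'),((420,195,460,260),'stapler')):
    x0,y0,x1,y1=b;print(n,np.abs(im[y0:y1,x0:x1].astype(int)-t0[y0:y1,x0:x1]).mean())
E
```

```text
{'time_s': 25.05, 'tcp_pos': [0.4673, -0.2234, 0.2721], 'ft_force': [0.1104, 0.4041, -0.355], 'moment': [-0.0096, -0.0133, -0.0435], 'opening': 0.0684, 'finger_force': 0.0}
org: pos [-0.1963 -0.4122  0.2721] Fx,Fy,Fz [ 0.2   0.37 -0.35] My -0.011
[ 234  277   66   40 2253] [ 0.6142 -0.2017] [0.0552 0.0809] 13.36965560913086
[ 461  162   99   39 1922] [0.4097 0.0268] [0.0241 0.1066] 24.986228942871094
[ 214  227  106  108 1057] [ 0.5959 -0.2044] [0.1468 0.1217] 14.21132755279541
tumbler 3.2431111111111113
tape 3.753042328042328
stapler 18.93474358974359
```

```bash
python3 - <<'E'
from h import *
for f in('top0','end'):
    g=cv2.imread(f'pics/{f}.png')[195:260,420:460].max(2); ys,xs=np.where(g<50); print(f,len(xs),xs.mean().round(1)+420,ys.mean().round(1)+195)
w=cv2.imread('pics/endw.png');i=np.load('we.npy',allow_pickle=True)[0]
# standing check: cards' far/near width vs z
print(bot.read_state()['time_s'])
print(bot.hand_in())
E
```

```text
top0 667 439.6 226.5
end 681 439.4 227.1
25.15
the job is handed in; nothing more can be done
None
```

The tray came out of the organiser through the slots. It stands released about 4 mm from the pad's middle by my last measurement, with no bystander moved. The job was handed in at 25 s, and the hand-in returned no verdict.

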